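# Find the key that frees the shower caddy

## Task

The chrome shower caddy is locked to its pole: try the two keys from the wooden rack in its lock, pushed fully down, until you find the one that turns the steel latch tongue anticlockwise (a wrong key only spins the slotted brass disc). Turn the right key about halfway, let go with it still standing in the lock, take a fresh hold and turn it on to the stop; then pull it out and put it in the white soap dish. At the end every key is either in the dish or standing in the rack slot it came from, and the bottle, pumice, nail file and brush are where they were.

Things in the scene. Friction and masses are not known exactly. Their poses are not given: they have to be found in the camera images.
- key_1: Key 1 of 2: looks like the other; only the depth of the wings on the blade differs. All steel: grip 12 thick (x), 34 wide (y), 40 tall, over a blade 6 thick (x), 28 wide (y), 38 long, tip narrowed to 4 by 18 and rounded over the last 4. 160 g. Origin: centre of the grip's underside (shoulder, where the blade begins); z up along the grip. Pinch along x. Half-turn symmetric. Which key is right changes from start to start.
- key_2: Key 2 of 2: looks like the other; only the depth of the wings on the blade differs. All steel: grip 12 thick (x), 34 wide (y), 40 tall, over a blade 6 thick (x), 28 wide (y), 38 long, tip narrowed to 4 by 18 and rounded over the last 4. 160 g. Origin: centre of the grip's underside (shoulder, where the blade begins); z up along the grip. Pinch along x. Half-turn symmetric. Which key is right changes from start to start.
- rack: Fixed wooden block 44 (x) by 130 (y) by 40 tall, origin at the centre of its underside; two slots 9 by 31, 60 apart along its y, each holding a key whose shoulder rests on the top face, key axes parallel to the rack's.
- keyway (a point): Centre of the slot mouth on top of the lock's round brass disc (46 across, in an aluminium collar 72 across, same height), 80 above the bench; z up, y along the slot, x across; turns lightly with any key. Slot 9 (x) by 31 (y), over 38 deep; a key is home when its shoulder rests on the disc, axes parallel, either way round. At the start its x axis points along the tongue.
- latch (a joint): Angle of the steel latch tongue (16 wide, below the collar), rad: 0 locked (towards the pole), grows anticlockwise from above, stop at 2.6; open beyond 2.4. Stays where left. With the right key, fully home, it follows the disc about 0.1 to 0.2 rad behind; with a wrong key it stays. Turn a wrong key back to where it went in before pulling it out, else it may catch.
- dish: Fixed square white ceramic soap dish 160 by 160, rim 18 high, wall and floor 5 thick, origin at the centre of its underside. Keys may lie in it any way, also leaning on the rim.
- caddy: Fixed two-tier chrome caddy, origin on the bench under the lock axis; +x points to its pole. Lower tier 250 (x, from -70 to 180) by 244 (y), floor 25 above the bench. Upper tier 115 above the bench, x from 110 to 200, y from -125 to 125, wire rim up to 140. Pole 25 across, 300 tall, at x = 215.
- pump_bottle: White pump bottle, 54 across, 143 tall, standing on the upper tier; origin at the centre of its base. Leave alone.
- pumice: Green pumice 75 by 30 by 22, lying on the lower tier beside the lock. Origin under its centre. Leave alone.
- nail_file: Steel nail file 130 long (x), 12 wide, 7 thick, on the lower tier beside the lock. Origin on its underside. Leave alone.
- brush: Grey silicone brush 140 long (x), 20 wide, 16 tall, on the lower tier. Origin on its underside. Leave alone.
Not all that is in view belongs to the job. Of the things that look like the dish, the middle-sized one is meant.

How it is judged (in metres and radians):
On the way, in this order (a step that is already met when the one before it is completed fails the run):
1. a key stands in the lock with the latch turned about halfway (0.6 to 2.0 rad) and the fingers are off it (value of joint latch between 0.6 and 2 rad and distance between any of key_1, key_2 and keyway below 0.01 m and contact force between the fingers and key_1 below 0.05 N and contact force between the fingers and key_2 below 0.05 N), for 0.2 s.
2. the key has turned the latch open (beyond 2.4 rad) (value of joint latch above 2.4 rad and distance between any of key_1, key_2 and keyway below 0.01 m), for 0.1 s.
At the end, for the whole second after the job is handed in: The latch is turned beyond 2.4 rad; at least one key is in the dish, and every key is at rest either in the dish (its origin inside the dish's outline and less than 55 mm above the bench) or upright within 8 mm of where it started in the rack (value of joint latch above 2.4 rad and ((x of key_1 in the frame of dish between -0.08 and 0.08 m and y of key_1 in the frame of dish between -0.08 and 0.08 m and height (world z) of key_1 below 0.055 m) or (x of key_2 in the frame of dish between -0.08 and 0.08 m and y of key_2 in the frame of dish between -0.08 and 0.08 m and height (world z) of key_2 below 0.055 m)) and ((x of key_1 in the frame of dish between -0.08 and 0.08 m and y of key_1 in the frame of dish between -0.08 and 0.08 m and height (world z) of key_1 below 0.055 m) or (distance of key_1 from where it was at the start of the episode below 0.008 m and angle between key_1's own z axis and vertical below 0.2 rad)) and ((x of key_2 in the frame of dish between -0.08 and 0.08 m and y of key_2 in the frame of dish between -0.08 and 0.08 m and height (world z) of key_2 below 0.055 m) or (distance of key_2 from where it was at the start of the episode below 0.008 m and angle between key_2's own z axis and vertical below 0.2 rad)) and linear speed of each of key_1, key_2 below 0.03 m/s); the robot touches nothing.
It fails at once if the latch is moved with no key home in the lock (value of joint latch between 0.3 and 2.3 rad and not (distance between any of key_1, key_2 and keyway below 0.02 m)).
It fails at once if the white pump bottle is moved by more than 20 mm (distance of pump_bottle from where it was at the start of the episode above 0.02 m).
It fails at once if the green pumice is moved by more than 20 mm (distance of pumice from where it was at the start of the episode above 0.02 m).
It fails at once if the steel nail file is moved by more than 20 mm (distance of nail_file from where it was at the start of the episode above 0.02 m).
It fails at once if the grey silicone brush is moved by more than 20 mm (distance of brush from where it was at the start of the episode above 0.02 m).
It also fails if it takes over 72 s, if anything falls off the work surface, if the arm or the gripper's body presses on something with over 40 N, if the wrist force passes 120 N, or if a joint passes its speed limit or range.

## Robot

A 6-joint arm with a two-finger parallel gripper is mounted at the origin on the work surface. World frame = base frame: x ahead of the robot, y to its left, z up, the work surface at z = 0. Lengths are in mm, angles in rad, forces in N, time in s.
With the tool pointing down it reaches from about 350 to 775 mm from the base axis. Payload 7.3 kg.
Tool frame: the origin (TCP) lies on the centre line of the jaws, within the pads' length; the fingertips stand 17 mm ahead of it and the grasp point (between the pads) lies 2 mm behind it; z points along the fingers, y is the line along which they close (so a half turn about z gives the same grasp; the last joint's range is limited). The gripper opens to 92 mm and grips with 3 to 60 N. Pads are 19 mm wide; open, the fingers measure 130 mm over their backs; the gripper's body (75 mm by 190 mm) begins 47 mm behind the grasp point.
Start: joints at [-1.344, 0.342, 1.524, -0, 1.275, -0.146], TCP at [191.241, -488.948, 243.741] pointing down, gripper open.
Joint ranges: [-2.53, 2.53], [-0.77, 2.02], [0.04, 2.7], [-1, 4.14], [0.28, 2.66], [-3.11, 3.11]. Speed limits (rad/s): [2.57, 2.57, 3.14, 3.14, 3.14, 3.14].

## Interface

Orientations are given as [roll, pitch, yaw] about the fixed x, y, z axes, in that order (R = Rz(yaw) Ry(pitch) Rx(roll)).
In Python, from plant import bot gives the robot as it stands. The module is installed in compiled form; this text tells all that it offers.
- The arm moves only by the shell command python3 -m pendant 'ROWS'. ROWS is JSON, a list of rows, each a list of 3 entries, a list of its own where there are three numbers: the shift along the world's x, y, z as a fraction of full scale, then the turn, a rotation vector about the world's x, y, z as a fraction of full scale, then the opening, from -1 (shut) to 1 (fully open), so that 0 is half open. In form: [[[tx, ty, tz], [rx, ry, rz], claw], ...]. A call has exactly 10 rows; each row shifts and turns the commanded pose from where the row before left it; what a row does not reach is not made up. Full scale, the value 1, is 30 mm for a shift and 0.12 rad for a turn. A row lasts 1/12 s, in which the tool goes at most 41.7 mm and 7.16 degrees, less where a joint would pass 70% of its speed; a pose out of reach is approached as far as the arm can. A call with a number of a shift or a turn outside -1 to 1 is refused whole. A call with a gripper value outside its range is refused whole. The fingers move at their own pace and stop on an object; the grip force is fixed at half the most. Time passes only in rows, so rows that do not move let the fingers close, or fill a call up. It gives the time, the measured TCP pose, the force, the opening and the grip force at its end, in the units of the state.
- bot.get_obs(): the state, without advancing time (a new reading comes with each control period).
- bot.capture(name): name is "side" or "top"; returns the picture (420x560x3 uint8, blue, green, red); there is no depth.
- bot.camera_params(name): a dict with "fovy" (degrees; the focal length in pixels is half the picture's height over the tangent of half this angle, whatever the lens; pixels are square), "cx", "cy" (the principal point, pixels), "camera_from_world" (4x4, takes a point from world to camera coordinates). Camera axes: x right, y down, z forward; pixel columns grow to the right and rows downward; lengths in mm; the calibration is good to about 2 mm. A picture is of the moment at which its call begins. camera_params takes no time and is no camera call.
- bot.close_job(): hands the job in; it is judged then, once.
The state is a dict: "time": time; "joint_positions": joint angles; "dq": joint speeds; "tau": joint torques, N m; "tool_pos": TCP position; "tcp_rot": TCP orientation; "contact_force": force on the tool from outside, world axes, zero at the start; "moment": the same for the moment, N m; "grip_width": finger opening in mm; "finger_force": force on a finger pad.
Only numpy, scipy, OpenCV 4.12 (cv2) and the standard library are available. Lean on these libraries where they do the work, as an engineer would, in place of code of your own. Each camera call takes 0.05 s, during which the arm holds its last target. There are 200 camera calls.

## Working session

There is one attempt and no reset: what is moved stays moved. The work goes in short steps, Python scripts to look and compute and a shell command to move; the robot and the scene stay as the last step left them, time stands still between calls to the robot, and variables do not carry over. Pictures are saved under pics/ and viewed, at most 10 in all, crops included, and the job is handed in when it is done.

```bash
mkdir -p pics; python3 - <<'E'
from plant import bot
import cv2
for n in("top","side"):
    cv2.imwrite(f"pics/{n}0.png",bot.capture(n)); p=bot.camera_params(n); print(n,p)
o=bot.get_obs(); print(o)
E
```

```text
top {'fovy': 47.979342871876916, 'cx': 287.53785312731173, 'cy': 202.57646004138357, 'camera_from_world': array([[ 1.02365421e-02, -9.99814273e-01,  1.63288996e-02,
        -1.14867813e+02],
       [-9.85653908e-01, -1.28400621e-02, -1.68289945e-01,
         4.73621698e+02],
       [ 1.68468353e-01, -1.43719366e-02, -9.85602284e-01,
         1.39405487e+03],
       [ 0.00000000e+00,  0.00000000e+00,  0.00000000e+00,
         1.00000000e+00]])}
side {'fovy': 48.76671972916421, 'cx': 282.9703234342757, 'cy': 211.22241728716875, 'camera_from_world': array([[-7.75620119e-01, -6.31188999e-01,  3.72544054e-03,
         2.99806207e+02],
       [-3.49091193e-01,  4.24039321e-01, -8.35659017e-01,
         2.86550414e+02],
       [ 5.25879046e-01, -6.49454464e-01, -5.49235949e-01,
         9.82691441e+02],
       [ 0.00000000e+00,  0.00000000e+00,  0.00000000e+00,
         1.00000000e+00]])}
{'time': 0.1, 'joint_positions': array([-1.34397781e+00,  3.42679634e-01,  1.52494208e+00,  3.04106331e-05,
        1.27543275e+00, -1.45985059e-01]), 'dq': array([-0.00164677, -0.00063418, -0.00239158,  0.00019549,  0.00049574,
       -0.00057655]), 'tau': array([ 1.23584363e-03, -4.32002842e+01, -2.44695765e+01,  7.19267805e-02,
        5.26318874e-02, -5.70575651e-05]), 'tool_pos': array([ 191.17465656, -488.57143828,  243.0934725 ]), 'tcp_rot': array([-3.14015062e+00, -2.41417464e-04,  3.72794531e-01]), 'contact_force': array([ 0.14803012, -0.1603768 , -0.71571432]), 'moment': array([-0.00401668,  0.05863213,  0.02501524]), 'finger_force': 0.0, 'grip_width': 91.7681137112055}
```

View pics/top0.png

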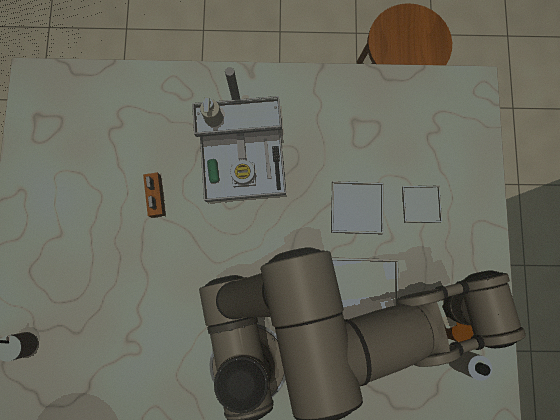

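View pics/side0.png

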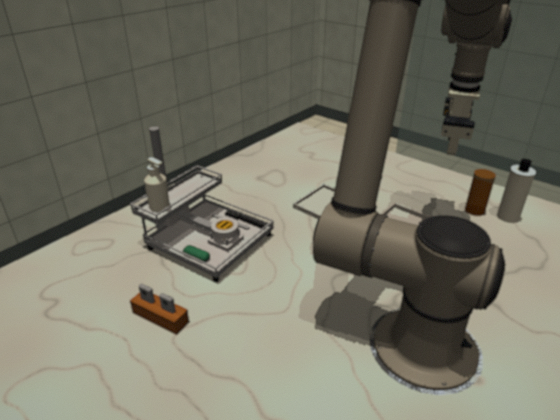

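The top view shows the rack at about (154,195), the lock disc at (243,172) and three dishes. The middle-sized dish, about 51 px across, is at (357,208). I'll zoom in for precision.

```bash
cat > h.py <<'E'
import numpy as np, cv2
from plant import bot
def cam(n):
    p=bot.camera_params(n); f=210/np.tan(np.radians(p["fovy"]/2)); return p,f,np.array(p["camera_from_world"])
def px2w(n,u,v,z):
    p,f,T=cam(n); d=T[:3,:3].T@np.array([(u-p["cx"])/f,(v-p["cy"])/f,1]); c=-T[:3,:3].T@T[:3,3]
    return (c+d*(z-c[2])/d[2]).round(1)
def w2px(n,P):
    p,f,T=cam(n); q=T[:3,:3]@np.array(P,float)+T[:3,3]; return (q[:2]/q[2]*f+[p["cx"],p["cy"]]).round(1)
def crop(n,u0,v0,u1,v1,s,name,im=None):
    im=bot.capture(n) if im is None else im
    cv2.imwrite(f"pics/{name}.png",cv2.resize(im[v0:v1,u0:u1],None,fx=s,fy=s,interpolation=cv2.INTER_CUBIC))
E
python3 - <<'E'
from h import *
im=cv2.imread("pics/top0.png"); crop("top",135,150,265,225,6,"c1",im)
im=cv2.imread("pics/side0.png"); crop("side",120,200,250,300,6,"c2",im)
for a,z in(((357.5,208),18),((243,172),80),((154,195),40)): print(px2w("top",*a,z))
E
```

```text
[ 464.7 -326.2   18. ]
[559.2  25.2  80. ]
[493.2 296.5  40. ]
```

View pics/c1.png

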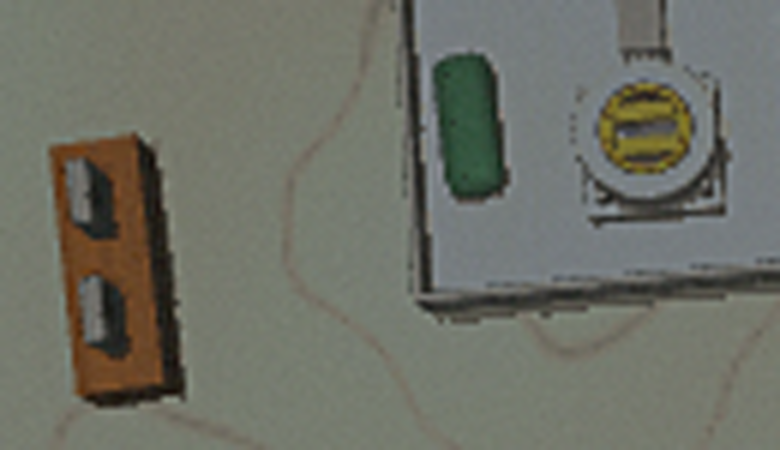

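View pics/c2.png

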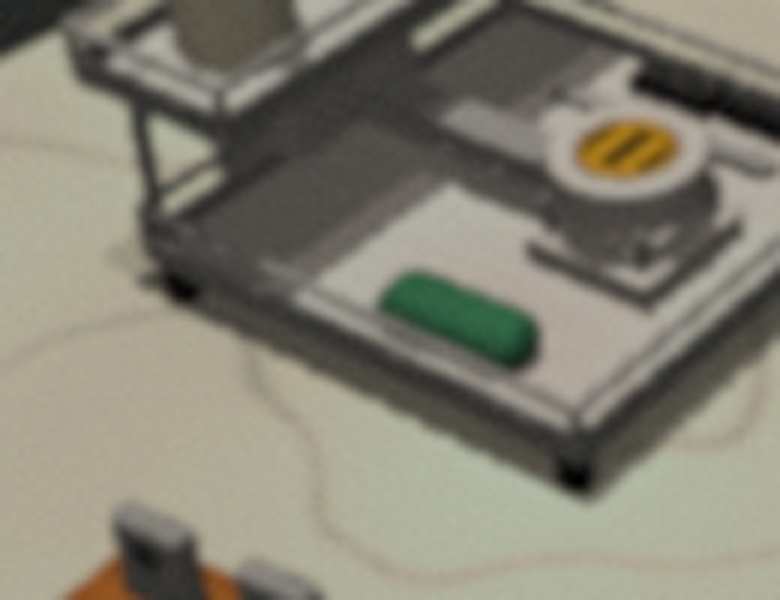

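The crops show the rack top corners at about (50,148), (135,135), (167,385) and (80,395), with keys at about (82,190) and (95,312). The disc centre is at (645,128) in the 6x top crop. I'll refine these with colour masks.

```bash
python3 - <<'E'
from h import *
im=cv2.imread("pics/top0.png"); hsv=cv2.cvtColor(im,cv2.COLOR_BGR2HSV)
def sub(u0,v0,u1,v1,lo,hi,fill=True):
    m=cv2.inRange(hsv,lo,hi); k=np.zeros_like(m); k[v0:v1,u0:u1]=m[v0:v1,u0:u1]
    c=max(cv2.findContours(k,cv2.RETR_EXTERNAL,cv2.CHAIN_APPROX_NONE)[0],key=cv2.contourArea); return c[:,0,:].astype(float)
r=sub(138,165,170,222,(5,120,70),(20,255,255))
rw=np.array([px2w("top",*p,40)[:2] for p in r],np.float32); R=cv2.minAreaRect(rw); print("rack",R)
d=sub(228,155,258,190,(18,90,70),(35,255,255))
dw=np.array([px2w("top",*p,80)[:2] for p in d],np.float32); print("disc",cv2.minEnclosingCircle(dw),cv2.fitEllipse(dw))
# side check
p=lambda u,v:(135+u/6,150+v/6)
for n,a,z in(("keyA",(80,187),80),("keyB",(93,312),80),("rk",(50,148),40),("rk",(135,135),40),("rk",(167,385),40),("rk",(80,395),40),("slotL",(618,132),80),("slotR",(676,126),80),("tongueTop",(642,50),60)): print(n,px2w("top",*p(*a),z))
# side disc ellipse
s=cv2.imread("pics/side0.png");h2=cv2.cvtColor(s,cv2.COLOR_BGR2HSV);m=cv2.inRange(h2,(12,120,80),(30,255,255));k=np.zeros_like(m);k[212:235,210:240]=m[212:235,210:240]
c=max(cv2.findContours(k,cv2.RETR_EXTERNAL,2)[0],key=cv2.contourArea);print("side disc",px2w("side",*cv2.minEnclosingCircle(c)[0],80))
ps=lambda u,v:(120+u/6,200+v/6)
print("side collar",px2w("side",*ps(628,150),80), "keyA top",px2w("side",*ps(157,527),80))
# pole / caddy corners at top of lower rim (est)
for n,a,z in(("c",(205.5,200.5),25),("c",(286,194.5),25),("pole base?",(236,99),115)): print(n,px2w("top",*a,z))
# dish: bright square contour
g=cv2.cvtColor(im,cv2.COLOR_BGR2GRAY); 
for a in((332,182),(382,184),(382,234),(332,232)): print(px2w("top",*a,18))
E
```

```text
rack ((497.3416442871094, 301.6340026855469), (129.56903076171875, 43.752037048339844), 9.640055656433105)
disc ((562.7521362304688, 28.09029769897461), 23.020471572875977) ((562.1039428710938, 28.079313278198242), (42.83968734741211, 43.3386344909668), 71.525634765625)
keyA [527.3 304.8  80. ]
keyB [464.7 294.7  80. ]
rk [556.  332.7  40. ]
rk [563.4 289.9  40. ]
rk [434.7 266.6  40. ]
rk [429.1 309.8  40. ]
slotL [558.9  40.1  80. ]
slotR [562.4  11.3  80. ]
tongueTop [606.5  31.   60. ]
side disc [563.7  28.2  80. ]
side collar [560.7  28.7  80. ] keyA top [522.6 307.5  80. ]
c [480.9 142.3  25. ]
c [ 502.9 -104.6   25. ]
pole base? [774.3  49.  115. ]
[ 545.8 -247.7   18. ]
[ 541.5 -404.    18. ]
[ 384.9 -400.3   18. ]
[ 389.2 -246.8   18. ]
```

```bash
python3 -m pendant '[[[0.86,1,0],[0,0,-0.17],1],[[0.86,1,0],[0,0,-0.17],1],[[0.86,1,0],[0,0,-0.17],1],[[0.86,1,0],[0,0,-0.17],1],[[0.86,1,0],[0,0,-0.17],1],[[0.86,1,0],[0,0,-0.17],1],[[0.86,1,0],[0,0,-0.17],1],[[0.86,1,0],[0,0,-0.17],1],[[0.86,1,0],[0,0,-0.17],1],[[0.86,1,0],[0,0,-0.17],0]]'
python3 -m pendant '[[[0,1,0],[0,0,0],0],[[0,1,0],[0,0,0],0],[[0,1,0],[0,0,0],0],[[0,1,0],[0,0,0],0],[[0,1,0],[0,0,0],0],[[0,1,0],[0,0,0],0],[[0,1,0],[0,0,0],0],[[0,1,0],[0,0,0],0],[[0,1,0],[0,0,0],0],[[0,1,0],[0,0,0],0]]'
```

```text
time: 0.93
tool_pos: [450.0, -187.1, 243.6]
tcp_rot: [-3.141, 0.0, 0.168]
contact_force: [0.4, -0.6, -0.3]
grip_width: 88.6
finger_force: 0.0
time: 1.77
tool_pos: [448.8, 112.5, 243.5]
tcp_rot: [3.142, 0.001, 0.169]
contact_force: [0.7, -0.1, -0.2]
grip_width: 45.9
finger_force: 0.0
```

```bash
python3 -m pendant '[[[0.09,0.88,0],[0,0,0],0],[[0.09,0.88,0],[0,0,0],0],[[0.09,0.88,0],[0,0,0],0],[[0.09,0.88,-0.2],[0,0,0],0],[[0.09,0.88,-0.5],[0,0,0],0],[[0.09,0.88,-0.6],[0,0,0],0],[[0.09,0.88,-0.6],[0,0,0],0],[[0,0,-0.9],[0,0,0],0],[[0,0,-0.9],[0,0,0],0],[[0,0,-0.8],[0,0,0],0]]'
python3 - <<'E'
from h import *
print(bot.get_obs()["tool_pos"])
a=bot.capture("side")[230:350,100:250]; b=bot.capture("top")[130:230,110:210]
A=cv2.resize(a,None,fx=3.2,fy=3.2,interpolation=2); B=cv2.resize(b,(384,384),interpolation=2)
c=np.zeros((384,864,3),np.uint8); c[:,:480]=A; c[:,480:]=B
cv2.imwrite("pics/g1.png",cv2.resize(c,None,fx=.92,fy=.92))
E
```

```text
time: 2.6
tool_pos: [467.3, 296.2, 106.7]
tcp_rot: [3.141, 0.002, 0.17]
contact_force: [-0.3, 0.0, -0.8]
grip_width: 46.0
finger_force: 0.0
[467.29938304 296.20284495 106.70379924]
```

View pics/g1.png

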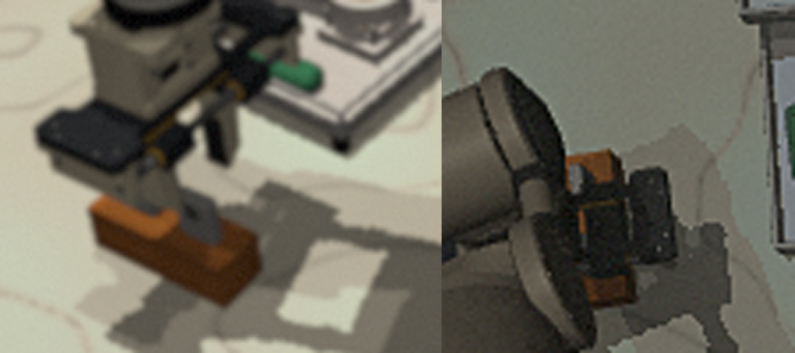

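The fingers straddle the near key, which sits at about (205,215) in the left view. Next I descend and grip.

```bash
python3 -m pendant '[[[0.02,0.02,-0.6],[0,0,0],0],[[0,0,-0.5],[0,0,0],0],[[0,0,-0.35],[0,0,0],0],[[0,0,0],[0,0,0],-1],[[0,0,0],[0,0,0],-1],[[0,0,0],[0,0,0],-1],[[0,0,0],[0,0,0],-1],[[0,0,0],[0,0,0],-1],[[0,0,0],[0,0,0],-1],[[0,0,0],[0,0,0],-1]]'
```

```text
time: 3.53
tool_pos: [469.1, 296.7, 66.0]
tcp_rot: [-3.141, -0.001, 0.169]
contact_force: [-0.7, 0.6, 3.6]
grip_width: 11.9
finger_force: 30.0
```

```bash
python3 -m pendant '[[[0,0,0.3],[0,0,0],-1],[[0,0,0.5],[0,0,0],-1],[[0,0,0.8],[0,0,0],-1],[[0,0,0.9],[0,0,0],-1],[[0,0,0.9],[0,0,0],-1],[[0.3,-0.5,0.1],[0,0,0.9],-1],[[0.3,-0.9,0],[0,0,0.96],-1],[[0.3,-0.9,0],[0,0,0.96],-1],[[0.3,-0.9,0],[0,0,0.96],-1],[[0.3,-0.9,0],[0,0,0.96],-1]]'
python3 -m pendant '[[[0.3,-0.9,0],[0,0,0.96],-1],[[0.3,-0.9,0],[0,0,0.96],-1],[[0.3,-0.9,0],[0,0,0.96],-1],[[0.3,-0.9,0],[0,0,0.96],-1],[[0.3,-0.9,0],[0,0,0.96],-1],[[0.12,-0.3,0],[0,0,0.96],-1],[[0,0,0],[0,0,0.96],-1],[[0,0,0],[0,0,0.96],-1],[[0,0,0],[0,0,0.06],-1],[[0,0,0],[0,0,0],-1]]'
python3 - <<'E'
from h import *
print(bot.get_obs()["tool_pos"])
a=bot.capture("side"); cv2.imwrite("pics/s2.png",a); crop("side",160,120,290,220+20,5,"s2c",a)
E
```

```text
time: 4.37
tool_pos: [513.7, 172.2, 170.7]
tcp_rot: [3.142, 0.0, 0.744]
contact_force: [0.4, -0.4, -2.3]
grip_width: 11.8
finger_force: 30.0
time: 5.2
tool_pos: [562.1, 29.4, 170.4]
tcp_rot: [-3.141, -0.0, 1.663]
contact_force: [-0.4, 0.3, -2.1]
grip_width: 11.7
finger_force: 30.0
[562.13822576  29.4441446  170.4165086 ]
```

View pics/s2c.png

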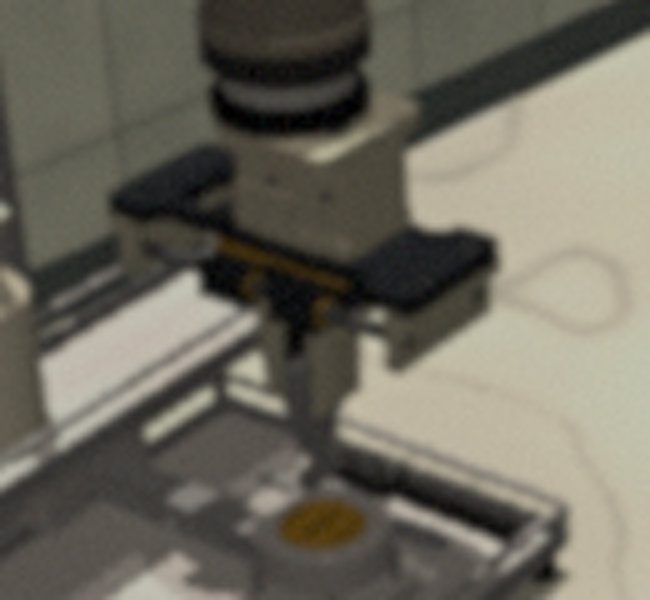

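The key tip is at about (318,488) in the crop, above the disc at (323,525). I'll descend slowly with force checks.

```bash
python3 -c "
from h import *
print(w2px('side',(562.5,29,107)),w2px('side',(562.5,28,80)))"
python3 -m pendant '[[[0,-0.05,-0.5],[0,0,0],-1],[[0,0,-0.3],[0,0,0],-1],[[0,0,-0.2],[0,0,0],-1],[[0,0,-0.1],[0,0,0],-1],[[0,0,-0.1],[0,0,0],-1],[[0,0,-0.1],[0,0,0],-1],[[0,0,-0.1],[0,0,0],-1],[[0,0,-0.1],[0,0,0],-1],[[0,0,0],[0,0,0],-1],[[0,0,0],[0,0,0],-1]]'
```

```text
[223.4 216.3] [224.4 224.6]
time: 6.08
tool_pos: [562.5, 28.0, 124.8]
tcp_rot: [-3.142, -0.0, 1.666]
contact_force: [1.6, 0.1, -2.0]
grip_width: 11.9
finger_force: 30.0
```

```bash
python3 -m pendant '[[[0,0,-0.1],[0,0,0],-1],[[0,0,-0.1],[0,0,0],-1],[[0,0,-0.1],[0,0,0],-1],[[0,0,-0.1],[0,0,0],-1],[[0,0,-0.1],[0,0,0],-1],[[0,0,-0.1],[0,0,0],-1],[[0,0,-0.05],[0,0,0],-1],[[0,0,-0.03],[0,0,0],-1],[[0,0,0],[0,0,0],-1],[[0,0,0],[0,0,0],-1]]'
```

```text
time: 6.92
tool_pos: [562.5, 27.9, 105.9]
tcp_rot: [3.141, 0.0, 1.666]
contact_force: [-0.8, 0.5, 8.1]
grip_width: 11.7
finger_force: 30.0
```

```bash
python3 -m pendant '[[[0,0,0],[0,0,0.5],-1],[[0,0,0],[0,0,0.5],-1],[[0,0,0],[0,0,0.5],-1],[[0,0,0],[0,0,0.5],-1],[[0,0,0],[0,0,0.5],-1],[[0,0,0],[0,0,0.5],-1],[[0,0,0],[0,0,0.5],-1],[[0,0,0],[0,0,0.5],-1],[[0,0,0],[0,0,0.5],-1],[[0,0,0],[0,0,0.5],-1]]'
python3 - <<'E'
from h import *
o=bot.get_obs();print(o["tool_pos"],o["moment"],o["contact_force"],o["joint_positions"])
t=bot.capture("top");a=bot.capture("side"); cv2.imwrite("pics/t3.png",t); cv2.imwrite("pics/s3.png",a)
A=cv2.resize(a[180:260,140:280],(560,320),interpolation=2);B=cv2.resize(cv2.imread("pics/side0.png")[180:260,140:280],(560,320),interpolation=2)
C=cv2.resize(t[80:215,190:300],(240,295),interpolation=2)
c=np.zeros((592,800,3),np.uint8);c[:296,:560]=A[:296];c[296:,:560]=B[:296];c[:295,560:]=C;cv2.imwrite("pics/v3.png",c)
E
```

```text
time: 7.75
tool_pos: [563.0, 27.3, 105.9]
tcp_rot: [3.141, 0.002, 2.269]
contact_force: [1.6, -2.8, 5.9]
grip_width: 11.9
finger_force: 30.0
[563.00474259  27.34029097 105.93358145] [-0.38974962 -0.1897539   0.01244423] [ 1.56201474 -2.76915961  5.86142062] [-8.69874859e-02  5.52504612e-01  1.59776020e+00 -9.95593909e-04
  9.89112306e-01 -7.85057634e-01]
```

View pics/v3.png

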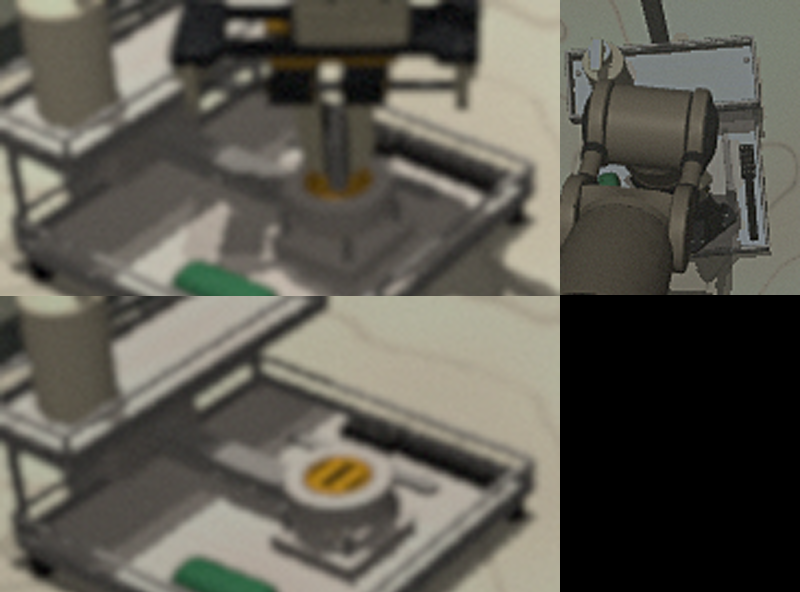

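The tongue at about (245,160) has not moved from the start and the torque is about 0, so this is the wrong key. I'll turn it back, pull it out and return it to its slot.

```bash
python3 -m pendant '[[[0,0,0],[0,0,-0.5],-1],[[0,0,0],[0,0,-0.5],-1],[[0,0,0],[0,0,-0.5],-1],[[0,0,0],[0,0,-0.5],-1],[[0,0,0],[0,0,-0.5],-1],[[0,0,0],[0,0,-0.5],-1],[[0,0,0],[0,0,-0.5],-1],[[0,0,0],[0,0,-0.5],-1],[[0,0,0],[0,0,-0.5],-1],[[0,0,0],[0,0,-0.5],-1]]'
python3 -m pendant '[[[0,0,0],[0,0,0],-1],[[0,0,0.2],[0,0,0],-1],[[0,0,0.3],[0,0,0],-1],[[0,0,0.4],[0,0,0],-1],[[0,0,0.5],[0,0,0],-1],[[0,0,0.6],[0,0,0],-1],[[0,0,0.2],[0,0,0],-1],[[0,0,0],[0,0,0],-1],[[0,0,0],[0,0,0],-1],[[0,0,0],[0,0,0],-1]]'
```

```text
time: 8.68
tool_pos: [562.5, 27.9, 105.9]
tcp_rot: [3.141, 0.0, 1.663]
contact_force: [-1.7, 0.7, 8.0]
grip_width: 11.9
finger_force: 30.0
time: 9.52
tool_pos: [561.5, 28.0, 169.8]
tcp_rot: [-3.139, -0.0, 1.666]
contact_force: [0.3, -0.9, -2.3]
grip_width: 11.9
finger_force: 30.0
```

```bash
python3 -m pendant '[[[-0.3,0.9,0],[0,0,-0.96],-1],[[-0.3,0.9,0],[0,0,-0.96],-1],[[-0.3,0.9,0],[0,0,-0.96],-1],[[-0.3,0.9,0],[0,0,-0.96],-1],[[-0.3,0.9,0],[0,0,-0.96],-1],[[-0.3,0.9,0],[0,0,-0.96],-1],[[-0.3,0.9,0],[0,0,-0.96],-1],[[-0.3,0.9,0],[0,0,-0.96],-1],[[-0.3,0.9,0],[0,0,-0.96],-1],[[-0.3,0.8,0],[0,0,-0.96],-1]]'
python3 -m pendant '[[[-0.12,0.05,-0.1],[0,0,-0.96],-1],[[0,0,-0.5],[0,0,-0.96],-1],[[0,0,-0.5],[0,0,-0.96],-1],[[0,0,-0.6],[0,0,0],-1],[[0,0,-0.2],[0,0,0],-1],[[0,0,0],[0,0,0],-1],[[0,0,-0.1],[0,0,0],-1],[[0,0,-0.1],[0,0,0],-1],[[0,0,-0.1],[0,0,0],-1],[[0,0,-0.1],[0,0,0],-1]]'
```

```text
time: 10.35
tool_pos: [471.0, 296.2, 169.6]
tcp_rot: [-3.141, 0.002, 0.509]
contact_force: [0.4, -0.7, -1.5]
grip_width: 11.9
finger_force: 30.0
time: 11.18
tool_pos: [469.1, 296.6, 102.2]
tcp_rot: [-3.141, -0.001, 0.169]
contact_force: [1.4, -0.6, -1.6]
grip_width: 11.9
finger_force: 30.0
```

```bash
python3 -m pendant '[[[0,0,-0.15],[0,0,0],-1],[[0,0,-0.15],[0,0,0],-1],[[0,0,-0.15],[0,0,0],-1],[[0,0,-0.15],[0,0,0],-1],[[0,0,-0.15],[0,0,0],-1],[[0,0,-0.15],[0,0,0],-1],[[0,0,-0.15],[0,0,0],-1],[[0,0,-0.12],[0,0,0],-1],[[0,0,0],[0,0,0],-1],[[0,0,0],[0,0,0],-1]]'
```

```text
time: 12.02
tool_pos: [468.7, 296.5, 66.6]
tcp_rot: [3.141, 0.0, 0.169]
contact_force: [0.1, -0.9, -2.1]
grip_width: 11.9
finger_force: 30.0
```

```bash
python3 -m pendant '[[[0,0,0],[0,0,0],0],[[0,0,0],[0,0,0],0],[[0,0,0],[0,0,0],0],[[0,0,0],[0,0,0],0],[[0,0,0.5],[0,0,0],0],[[0,0,0.9],[0,0,0],0],[[0.5,0.085,0.1],[0,0,0],0],[[0.97,0.165,0],[0,0,0],0],[[0.5,0.085,0],[0,0,0],0],[[0,0,0],[0,0,0],0]]'
python3 -m pendant '[[[0,0,-0.6],[0,0,0],0],[[0,0,-0.6],[0,0,0],0],[[0,0,-0.32],[0,0,0],0],[[0,0,0],[0,0,0],-1],[[0,0,0],[0,0,0],-1],[[0,0,0],[0,0,0],-1],[[0,0,0],[0,0,0],-1],[[0,0,0],[0,0,0],-1],[[0,0,0],[0,0,0],-1],[[0,0,0],[0,0,0],-1]]'
```

```text
time: 12.85
tool_pos: [530.8, 306.8, 112.2]
tcp_rot: [-3.141, -0.003, 0.168]
contact_force: [-1.2, -0.0, -0.7]
grip_width: 46.1
finger_force: 0.0
time: 13.68
tool_pos: [528.2, 306.8, 67.0]
tcp_rot: [-3.141, -0.001, 0.169]
contact_force: [-0.9, 0.6, 3.3]
grip_width: 11.9
finger_force: 30.0
```

```bash
python3 -m pendant '[[[0,0,0.3],[0,0,0],-1],[[0,0,0.5],[0,0,0],-1],[[0,0,0.8],[0,0,0],-1],[[0,0,0.9],[0,0,0],-1],[[0,0,0.9],[0,0,0],-1],[[0.1,-0.5,0.1],[0,0,0.9],-1],[[0.1,-0.9,0],[0,0,0.96],-1],[[0.1,-0.9,0],[0,0,0.96],-1],[[0.1,-0.9,0],[0,0,0.96],-1],[[0.1,-0.9,0],[0,0,0.96],-1]]'
python3 -m pendant '[[[0.1,-0.9,0],[0,0,0.96],-1],[[0.1,-0.9,0],[0,0,0.96],-1],[[0.1,-0.9,0],[0,0,0.96],-1],[[0.1,-0.9,0],[0,0,0.96],-1],[[0.1,-0.9,0],[0,0,0.96],-1],[[0.1,-0.5,0],[0,0,0.96],-1],[[0.04,-0.2,0],[0,0,0.96],-1],[[0,0,0],[0,0,0.96],-1],[[0,0,0],[0,0,0.06],-1],[[0,0,0],[0,0,0],-1]]'
```

```text
time: 14.52
tool_pos: [542.5, 182.3, 171.5]
tcp_rot: [-3.142, 0.0, 0.744]
contact_force: [0.5, 0.1, -2.2]
grip_width: 11.8
finger_force: 30.0
time: 15.35
tool_pos: [561.8, 27.4, 171.3]
tcp_rot: [-3.141, -0.0, 1.663]
contact_force: [0.1, -0.2, -1.3]
grip_width: 11.5
finger_force: 30.0
```

```bash
python3 -m pendant '[[[0.02,0.02,-0.5],[0,0,0],-1],[[0,0,-0.3],[0,0,0],-1],[[0,0,-0.2],[0,0,0],-1],[[0,0,-0.1],[0,0,0],-1],[[0,0,-0.1],[0,0,0],-1],[[0,0,-0.1],[0,0,0],-1],[[0,0,-0.1],[0,0,0],-1],[[0,0,-0.1],[0,0,0],-1],[[0,0,0],[0,0,0],-1],[[0,0,0],[0,0,0],-1]]'
```

```text
time: 16.18
tool_pos: [562.6, 28.1, 126.0]
tcp_rot: [-3.141, -0.0, 1.666]
contact_force: [0.6, 0.0, -2.4]
grip_width: 11.8
finger_force: 30.0
```

```bash
python3 -m pendant '[[[0,0,-0.1],[0,0,0],-1],[[0,0,-0.1],[0,0,0],-1],[[0,0,-0.1],[0,0,0],-1],[[0,0,-0.1],[0,0,0],-1],[[0,0,-0.1],[0,0,0],-1],[[0,0,-0.1],[0,0,0],-1],[[0,0,-0.06],[0,0,0],-1],[[0,0,-0.04],[0,0,0],-1],[[0,0,0],[0,0,0],-1],[[0,0,0],[0,0,0],-1]]'
```

```text
time: 17.02
tool_pos: [562.6, 28.1, 106.8]
tcp_rot: [3.141, 0.0, 1.667]
contact_force: [-4.9, -0.4, 12.1]
grip_width: 12.1
finger_force: 30.0
```

```bash
python3 -m pendant '[[[0,0,0],[0,0,0.5],-1],[[0,0,0],[0,0,0.5],-1],[[0,0,0],[0,0,0.5],-1],[[0,0,0],[0,0,0.5],-1],[[0,0,0],[0,0,0.5],-1],[[0,0,0],[0,0,0.5],-1],[[0,0,0],[0,0,0.5],-1],[[0,0,0],[0,0,0.5],-1],[[0,0,0],[0,0,0.5],-1],[[0,0,0],[0,0,0.5],-1]]'
python3 - <<'E'
from h import *
o=bot.get_obs();print(o["tool_pos"],o["moment"],o["contact_force"])
a=bot.capture("side"); cv2.imwrite("pics/s4.png",a)
A=cv2.resize(a[180:260,140:280],(800,457),interpolation=2);cv2.imwrite("pics/v4.png",A)
E
```

```text
time: 17.85
tool_pos: [563.0, 27.5, 106.8]
tcp_rot: [3.141, 0.002, 2.269]
contact_force: [-2.8, -2.0, 10.9]
grip_width: 12.0
finger_force: 30.0
[563.04626507  27.50555796 106.82692205] [-0.40610842  0.6061075  -0.03511873] [-2.80294781 -1.96311111 10.93941691]
```

View pics/v4.png

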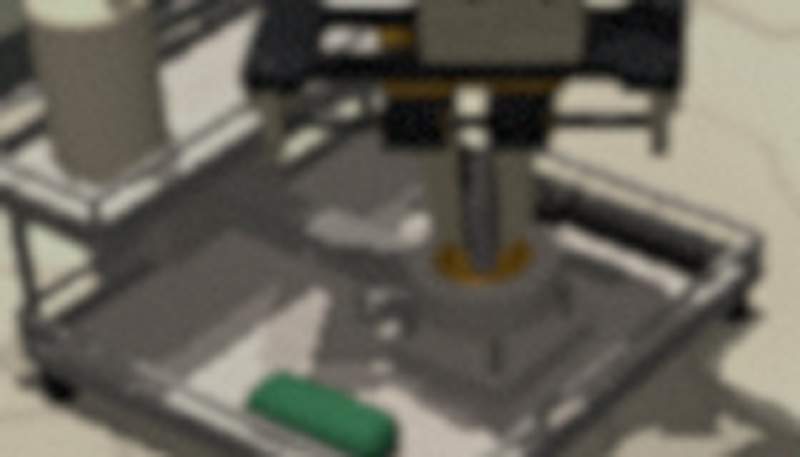

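I'll compare directly with the wrong-key picture, since the arm pose is the same.

```bash
python3 - <<'E'
from h import *
a=cv2.imread("pics/s3.png");b=cv2.imread("pics/s4.png")
d=cv2.GaussianBlur(cv2.absdiff(a,b),(3,3),0).max(2)
print(d[180:260,140:280].max(), np.argwhere(d>35).shape)
D=cv2.cvtColor(np.clip(d*4.,0,255).astype(np.uint8),cv2.COLOR_GRAY2BGR)
z=lambda x:cv2.resize(x[185:255,160:270],(400,254),interpolation=2)
cv2.imwrite("pics/d.png",np.vstack([np.hstack([z(a),z(b)]),np.hstack([z(D),z(cv2.imread("pics/side0.png"))])]))
for t in(0,.45):
    th=np.radians(5.5)+t; print(t,[w2px("side",(562.5+r*np.cos(th),28+r*np.sin(th),55)) for r in(36,60,80)])
E
```

```text
34 (380, 2)
0 [array([214.6, 228. ]), array([207.9, 225.1]), array([202.3, 222.8])]
0.45 [array([211.8, 231.2]), array([203. , 230.5]), array([195.8, 229.9])]
```

View pics/d.png

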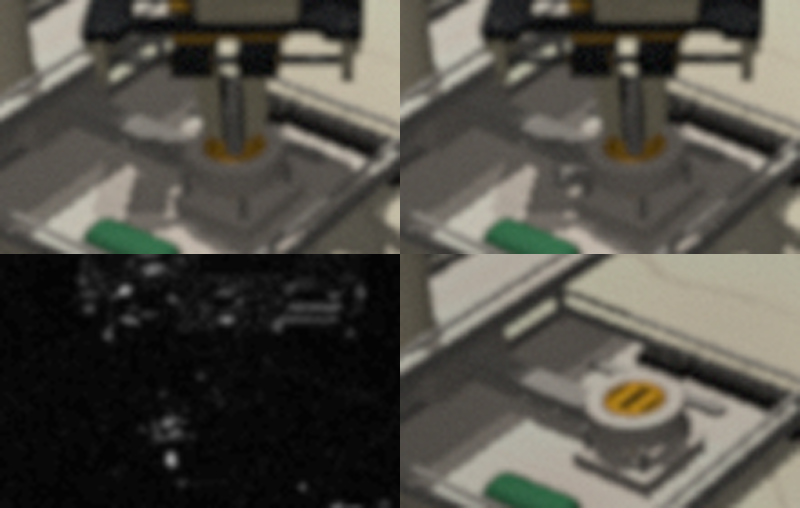

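The bar towards the pole looks the same in both pictures, and only a small spot near (206,238) px differs. I'll press down a little more, turn further and compare.

```bash
python3 -m pendant '[[[0,0,-0.05],[0,0,0],-1],[[0,0,-0.03],[0,0,0.5],-1],[[0,0,0],[0,0,0.5],-1],[[0,0,0],[0,0,0.5],-1],[[0,0,0],[0,0,0.5],-1],[[0,0,0],[0,0,0.5],-1],[[0,0,0],[0,0,0.5],-1],[[0,0,0],[0,0,0.5],-1],[[0,0,0],[0,0,0.5],-1],[[0,0,0],[0,0,0.5],-1]]'
python3 - <<'E'
from h import *
o=bot.get_obs();print(o["tool_pos"],o["moment"],o["contact_force"])
a=bot.capture("side"); t=bot.capture("top");cv2.imwrite("pics/s5.png",a);cv2.imwrite("pics/t5.png",t)
z=lambda x:cv2.resize(x[185:255,160:270],(472,300),interpolation=2)
A=np.vstack([z(a),z(cv2.imread("pics/s4.png"))]); B=cv2.resize(t[85:215,190:300],(328,600),interpolation=2)
B=cv2.resize(t[100:200,195:300],(315,300),interpolation=2); C=cv2.resize(cv2.imread("pics/t3.png")[100:200,195:300],(315,300),interpolation=2)
cv2.imwrite("pics/v5.png",np.hstack([A,np.vstack([B,C])]))
print(px2w("side",206,238,25),px2w("side",206,238,45))
E
```

```text
time: 18.73
tool_pos: [563.8, 27.2, 106.6]
tcp_rot: [-3.141, 0.005, 2.81]
contact_force: [-7.0, -2.3, 24.9]
grip_width: 11.3
finger_force: 30.0
[563.76332723  27.23938237 106.63643022] [-0.48060578  1.21373288 -0.02339821] [-6.99798024 -2.30315334 24.9051875 ]
[614.7  51.2  25. ] [593.5  68.5  45. ]
```

View pics/v5.png

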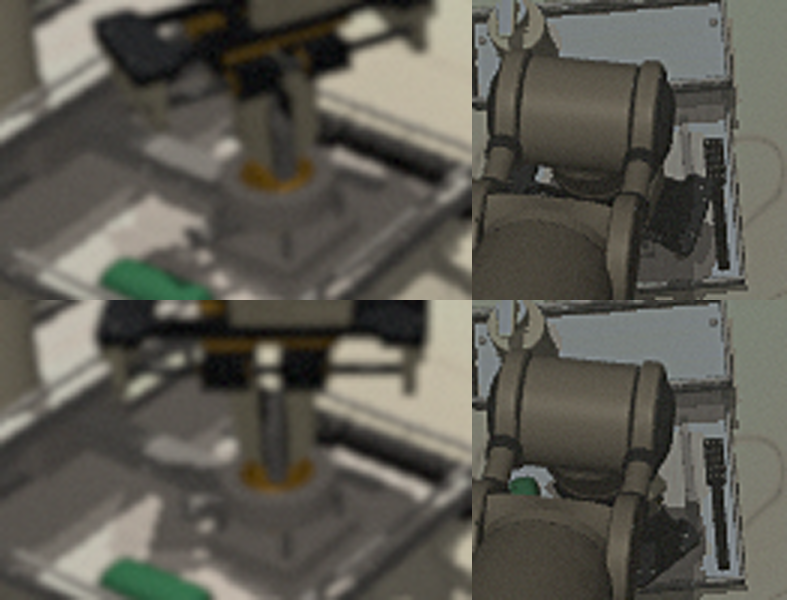

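This is my tenth picture, so everything from here is numeric. The grey bar towards the pole is wider than the tongue should be, and a small part under the collar seems to move, at about (207,235) then (206,241) px. The key is turned about halfway, so I'll release, clear the arm and difference the unobstructed top image against the start.

```bash
python3 -m pendant '[[[0,0,0.08],[0,0,0],-1],[[0,0,0],[0,0,0],0],[[0,0,0],[0,0,0],0],[[0,0,0],[0,0,0],0],[[0,0,0],[0,0,0],0],[[0,0,0],[0,0,0],0],[[0,0,0],[0,0,0],0],[[0,0,0.5],[0,0,0],0],[[0,0,1],[0,0,0],0],[[0,0,1],[0,0,0],0]]'
python3 -m pendant '[[[0,0,1],[0,0,0],0],[[0,0,1],[0,0,0],0],[[-0.33,-0.9,0],[0,0,0],0],[[-0.33,-0.95,0],[0,0,0],0],[[-0.33,-0.95,0],[0,0,0],0],[[-0.33,-0.95,0],[0,0,0],0],[[-0.33,-0.95,0],[0,0,0],0],[[-0.33,-0.95,0],[0,0,0],0],[[-0.33,-0.95,0],[0,0,0],0],[[-0.33,-0.95,0],[0,0,0],0]]'
python3 - <<'E'
from h import *
a=bot.capture("side"); t=bot.capture("top");cv2.imwrite("pics/s6.png",a);cv2.imwrite("pics/t6.png",t)
for n,x,r,z in(("top",t,"top0",50),("side",a,"side0",45)):
    b=cv2.imread(f"pics/{r}.png"); g=lambda q:cv2.GaussianBlur(cv2.cvtColor(q,cv2.COLOR_BGR2GRAY),(3,3),0).astype(int)
    d=g(x)-g(b); c=w2px(n,(562.5,28,z)).astype(int); s=16 if n=="top" else 22
    # polar profile of diff at radii
    for rr in(45,55,65,80):
        print(n,rr,[int(np.round(d[tuple(w2px(n,(562.5+rr*np.cos(th),28+rr*np.sin(th),z)).round().astype(int)[::-1])])) for th in np.arange(0,6.28,.262)+.096])
    m=(abs(d)>25)[150:225,140:270] if n=="top" else (abs(d)>25)[180:300,120:270]
    k,l,st,ce=cv2.connectedComponentsWithStats(m.astype(np.uint8)); off=(140,150) if n=="top" else (120,180)
    print([(int(st[i,4]),*(ce[i]+off).round(1)) for i in range(1,k) if st[i,4]>5])
E
```

```text
time: 19.67
tool_pos: [561.8, 28.2, 179.8]
tcp_rot: [-3.141, -0.003, 2.806]
contact_force: [0.6, 0.3, 0.1]
grip_width: 45.8
finger_force: 0.0
time: 20.5
tool_pos: [482.7, -199.6, 240.1]
tcp_rot: [3.141, -0.0, 2.806]
contact_force: [-0.4, -0.1, -0.6]
grip_width: 46.2
finger_force: 0.0
top 45 [-13, 4, 4, 5, -10, -44, -4, 4, 4, 4, 3, 4, 4, 3, 1, 2, 4, 3, 3, 4, 3, 2, 5, 3]
top 55 [3, 4, 4, 5, -11, -33, 5, 3, 4, 3, 5, 4, 3, 4, 4, 3, 4, 3, 4, 3, 3, 3, 5, 4]
top 65 [3, 4, 3, 4, -1, 3, 3, 4, 4, 4, 3, 3, 4, 3, 4, 3, 1, 4, 3, 5, 4, 4, 4, 4]
top 80 [3, 5, 4, 4, 4, 2, 2, 4, 3, 3, 1, 2, 0, 0, 3, 3, 3, 2, 3, 4, 1, 4, 4, 4]
[(44, np.float64(241.3), np.float64(170.3)), (13, np.float64(227.1), np.float64(171.2)), (72, np.float64(267.2), np.float64(217.2))]
side 45 [3, 4, 1, -25, -34, -25, -9, 4, 4, 7, 5, 4, 4, 4, 5, 6, 6, 6, 5, 7, -15, -7, -23, 5]
side 55 [2, 3, 3, -23, -53, -10, -65, -1, 3, 4, 5, 6, 7, 6, 7, 7, 6, 4, 5, 6, -45, -11, -18, 7]
side 65 [6, 4, 7, 3, 4, -8, -63, 8, 6, 5, 6, 7, 6, 6, 7, 8, 6, 5, 5, 6, -33, -63, 10, 7]
side 80 [3, 5, 7, 8, 7, 7, 1, 7, 7, 7, 6, 4, 3, 3, 6, 7, 7, 5, 3, 4, 1, -98, 6, 6]
[(111, np.float64(224.3), np.float64(218.3)), (9, np.float64(211.7), np.float64(236.1)), (43, np.float64(208.3), np.float64(240.0)), (39, np.float64(209.0), np.float64(246.9)), (185, np.float64(146.0), np.float64(291.1))]
```

A short tongue, about 57 mm reach, now points to about 1.1 rad, so this is the right key. Key B still stands in the rack, since the only rack change is at the empty slot. I'll go back and take a fresh hold.

```bash
python3 -m pendant '[[[0.33,0.95,0],[0,0,0],0],[[0.33,0.95,0],[0,0,0],0],[[0.33,0.95,0],[0,0,0],0],[[0.33,0.95,0],[0,0,0],0],[[0.33,0.95,0],[0,0,0],0],[[0.33,0.95,0],[0,0,0],0],[[0.33,0.95,0],[0,0,0],0],[[0.33,0.9,0],[0,0,0],0],[[0,0,-0.5],[0,0,0],0],[[0,0,-0.7],[0,0,0],0]]'
python3 -m pendant '[[[0,0,-0.6],[0,0,0],0],[[0,0,-0.8],[0,0,0],0],[[0,0,-0.8],[0,0,0],0],[[0,0,-0.6],[0,0,0],0],[[0,0,-0.5],[0,0,0],0],[[0,0,0],[0,0,0],0],[[0,0,0],[0,0,0],-1],[[0,0,0],[0,0,0],-1],[[0,0,0],[0,0,0],-1],[[0,0,0],[0,0,0],-1]]'
python3 -m pendant '[[[0,0,0],[0,0,0],-1],[[0,0,-0.04],[0,0,0],-1],[[0,0,0],[0,0,0.5],-1],[[0,0,0],[0,0,0.8],-1],[[0,0,0],[0,0,0.8],-1],[[0,0,0],[0,0,0.8],-1],[[0,0,0],[0,0,0.8],-1],[[0,0,0],[0,0,0.8],-1],[[0,0,0],[0,0,0.8],-1],[[0,0,0],[0,0,0.8],-1]]'
```

```text
time: 21.43
tool_pos: [564.0, 30.8, 205.2]
tcp_rot: [3.14, 0.004, 2.81]
contact_force: [-0.5, -0.4, 0.3]
grip_width: 45.7
finger_force: 0.0
time: 22.27
tool_pos: [563.3, 28.2, 106.3]
tcp_rot: [3.141, 0.002, 2.806]
contact_force: [-1.2, -1.1, 0.4]
grip_width: 23.7
finger_force: 0.0
time: 23.1
tool_pos: [563.6, 27.6, 105.1]
tcp_rot: [-3.14, 0.002, -2.74]
contact_force: [0.5, -1.6, 5.9]
grip_width: 12.0
finger_force: 30.0
```

```bash
python3 -m pendant '[[[0,0,-0.04],[0,0,0.8],-1],[[0,0,0],[0,0,0.8],-1],[[0,0,0],[0,0,0.8],-1],[[0,0,0],[0,0,0.8],-1],[[0,0,0],[0,0,0.8],-1],[[0,0,0],[0,0,0.8],-1],[[0,0,0],[0,0,0.6],-1],[[0,0,0],[0,0,0.5],-1],[[0,0,0],[0,0,0.5],-1],[[0,0,0],[0,0,0],-1]]'
python3 -c "
from h import *
o=bot.get_obs();print(o['moment'],o['joint_positions'])"
```

```text
time: 23.93
tool_pos: [564.3, 27.7, 105.0]
tcp_rot: [-3.137, 0.001, -1.974]
contact_force: [0.1, -1.3, 10.8]
grip_width: 12.2
finger_force: 30.0
[ 0.01838433  0.06674875 -0.08346104] [-8.64521254e-02  5.54380136e-01  1.59735737e+00 -1.82483214e-04
  9.84943919e-01 -2.82488897e+00]
```

```bash
python3 -m pendant '[[[0,0,0],[0,0,0.3],-1],[[0,0,0],[0,0,0.3],-1],[[0,0,0],[0,0,0.3],-1],[[0,0,0],[0,0,0.3],-1],[[0,0,0],[0,0,0.2],-1],[[0,0,0],[0,0,0],-1],[[0,0,0],[0,0,0],-1],[[0,0,0],[0,0,0],-1],[[0,0,0],[0,0,0],-1],[[0,0,0],[0,0,0],-1]]'
python3 -c "
from h import *
o=bot.get_obs();print(o['moment'],o['joint_positions'])"
```

```text
time: 24.77
tool_pos: [564.0, 27.8, 105.0]
tcp_rot: [-3.137, 0.001, -1.81]
contact_force: [-1.1, -1.0, 11.6]
grip_width: 11.6
finger_force: 30.2
[ 0.05553019  0.34440023 -0.52162693] [-8.65234690e-02  5.54301832e-01  1.59757222e+00  2.08415355e-04
  9.85539935e-01 -2.98897819e+00]
```

The torque of -0.52 N m marks the stop. I'll back off slightly, pull the key straight out and carry it to the dish.

```bash
python3 -m pendant '[[[0,0,0.05],[0,0,-0.4],-1],[[0,0,0.2],[0,0,0],-1],[[0,0,0.3],[0,0,0],-1],[[0,0,0.4],[0,0,0],-1],[[0,0,0.5],[0,0,0],-1],[[0,0,0.5],[0,0,0],-1],[[0,0,0.4],[0,0,0],-1],[[0,0,0],[0,0,0],-1],[[0,0,0],[0,0,0],-1],[[0,0,0],[0,0,0],-1]]'
python3 -c "
from h import *
o=bot.get_obs();print(o['moment'])"
```

```text
time: 25.6
tool_pos: [562.0, 28.2, 172.4]
tcp_rot: [3.14, -0.0, -1.856]
contact_force: [-0.1, 0.6, -2.0]
grip_width: 11.9
finger_force: 30.0
[ 0.09371867 -0.08256983 -0.0294526 ]
```

```bash
python3 -m pendant '[[[-0.27,-0.6,0],[0,0,-1],-1],[[-0.27,-1,0],[0,0,-1],-1],[[-0.27,-1,0],[0,0,-1],-1],[[-0.27,-1,0],[0,0,-1],-1],[[-0.27,-1,0],[0,0,-1],-1],[[-0.27,-1,0],[0,0,-1],-1],[[-0.27,-1,0],[0,0,-1],-1],[[-0.27,-1,0],[0,0,-1],-1],[[-0.27,-1,0],[0,0,-1],-1],[[-0.27,-1,0],[0,0,-1],-1]]'
python3 -m pendant '[[[-0.27,-1,0],[0,0,-1],-1],[[-0.27,-1,0],[0,0,-1],-1],[[0,-0.1,-0.3],[0,0,0],-1],[[0,0,-0.6],[0,0,0],-1],[[0,0,-0.8],[0,0,0],-1],[[0,0,-0.7],[0,0,0],-1],[[0,0,-0.5],[0,0,0],-1],[[0,0,-0.3],[0,0,0],-1],[[0,0,-0.1],[0,0,0],-1],[[0,0,0],[0,0,0],-1]]'
```

```text
time: 26.43
tool_pos: [480.5, -260.9, 172.0]
tcp_rot: [3.14, -0.002, -3.062]
contact_force: [0.3, 0.4, -2.5]
grip_width: 11.7
finger_force: 30.0
time: 27.27
tool_pos: [465.1, -322.4, 73.3]
tcp_rot: [3.14, -0.002, 2.987]
contact_force: [-0.2, -0.6, -2.0]
grip_width: 11.8
finger_force: 30.0
```

```bash
python3 -m pendant '[[[0,0,-0.12],[0,0,0],-1],[[0,0,0],[0,0,0],1],[[0,0,0],[0,0,0],1],[[0,0,0],[0,0,0],1],[[0,0,0],[0,0,0],1],[[0,0,0],[0,0,0],1],[[0,0,0],[0,0,0],1],[[0,0,0],[0,0,0],1],[[0,0,0.2],[0,0,0],1],[[0,0,0.4],[0,0,0],1]]'
python3 -m pendant '[[[0,0,0.6],[0,0,0],1],[[0,0,1],[0,0,0],1],[[0,0,1],[0,0,0],1],[[0,0,1],[0,0,0],1],[[0,0,1],[0,0,0],1],[[-0.7,-1,0],[0,0,0],1],[[-0.7,-1,0],[0,0,0],1],[[-0.7,-1,0],[0,0,0],1],[[-0.7,-1,0],[0,0,0],1],[[-0.7,-1,0],[0,0,0],1]]'
python3 -m pendant '[[[-0.7,-0.5,0],[0,0,0],1],[[-0.7,-0.5,0],[0,0,0],1],[[-0.7,-0.5,0],[0,0,0],1],[[-0.7,-0.5,0],[0,0,0],1],[[0,0,0],[0,0,0],1],[[0,0,0],[0,0,0],1],[[0,0,0],[0,0,0],1],[[0,0,0],[0,0,0],1],[[0,0,0],[0,0,0],1],[[0,0,0],[0,0,0],1]]'
python3 - <<'E'
from h import *
a=bot.capture("side"); t=bot.capture("top");cv2.imwrite("pics/s7.png",a);cv2.imwrite("pics/t7.png",t)
for n,x,r,(v0,v1,u0,u1),z in(("top",t,"top0",(150,250,140,400),25),("side",a,"side0",(170,320,110,345),20)):
    b=cv2.imread(f"pics/{r}.png"); g=lambda q:cv2.GaussianBlur(cv2.cvtColor(q,cv2.COLOR_BGR2GRAY),(3,3),0).astype(int)
    m=(abs(g(x)-g(b))>20)[v0:v1,u0:u1].astype(np.uint8)
    k,l,st,ce=cv2.connectedComponentsWithStats(m)
    for i in range(1,k):
        if st[i,4]>5: c=ce[i]+(u0,v0); print(n,st[i],c.round(1),px2w(n,*c,z))
d=g(a)*0
b=cv2.imread("pics/top0.png");dt=g(t)-g(b)
for rr in(45,52,57): print([int(dt[tuple(w2px("top",(562.5+rr*np.cos(q),28+rr*np.sin(q),50)).round().astype(int)[::-1])]) for q in np.arange(0,3.6,.2)+.096])
E
```

```text
time: 28.1
tool_pos: [464.7, -322.3, 87.9]
tcp_rot: [3.14, -0.002, 2.986]
contact_force: [0.4, 0.5, 0.4]
grip_width: 67.0
finger_force: 0.0
time: 28.93
tool_pos: [359.3, -474.0, 227.3]
tcp_rot: [-3.141, 0.0, 2.987]
contact_force: [0.8, -1.0, 0.1]
grip_width: 91.6
finger_force: 0.0
time: 29.77
tool_pos: [277.3, -532.3, 226.8]
tcp_rot: [3.141, 0.0, 2.988]
contact_force: [-0.6, -0.3, -0.5]
grip_width: 92.0
finger_force: 0.0
top [ 7 28  3  8 17] [147.8 181.4] [538.3 322.   25. ]
top [93 37  8  7 30] [236.6 190.2] [514.2  47.9  25. ]
top [214  50   7  15  65] [357.2 207.7] [ 464.5 -324.2   25. ]
top [ 141   75   73   25 1025] [323.  238.3] [ 369.  -218.6   25. ]
top [158  98  21   2  34] [308.  248.6] [ 337.1 -173.    25. ]
side [215   0  20  51 479] [333.  197.2] [ 471.3 -351.8   20. ]
side [199  52  36  71 619] [323.9 264.2] [306.8 -66.7  20. ]
side [208  53  27  11 165] [330.6 228. ] [ 383.3 -209.    20. ]
side [205  68  30  23 310] [325.6 250.3] [ 335.9 -116.2   20. ]
side [118  70   8   5  25] [232.  241.9] [552.7  14.2  20. ]
side [118  74   3   3   8] [229.1 245.1] [548.6  29.5  20. ]
side [220  74   6   3  10] [332.3 245. ] [ 335.3 -146.6   20. ]
side [119  77   7   7  34] [231.9 250.4] [526.7  41.2  20. ]
side [ 28 114  17  18 193] [146.  291.5] [573.3 281.2  20. ]
side [211 122  16  13  80] [328.6 298.1] [228.4  26.7  20. ]
[-15, -5, 2, 3, 2, 3, 2, 2, 3, 3, 3, 1, -1, 25, -37, 3, 2, 1]
[3, 3, 3, 2, 2, 2, 2, 1, 3, 1, 3, 2, 3, -6, -55, 3, 3, 4]
[2, 2, 2, 2, 2, 3, 3, 3, 2, 1, 3, 2, 1, -33, -40, 1, 2, 2]
```

The tongue now shows at about 2.6 rad. The right key is in the dish at (464,-324), and key B and the other items are unchanged. I'm handing in the job.

```bash
python3 -c "
from plant import bot
print(bot.close_job())"
```

```text
the job is handed in; nothing more can be done
None
```

The job is handed in: the second key turned the latch to its stop (torque and the image both put it near 2.6 rad) and is in the middle dish; the wrong key is back in its rack slot, and I saw no sign the other items moved, though the final check covered only part of the bottle and the hand-in returned no verdict.

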